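# Find the tilting cover of a bench power duct and push it open

## Task

One of the four identical covers on top of the bench power duct is a tilting one over the power outlets; the others are fixed down. Press on the rubber strips of the covers, without leaning hard on them, until you find the cover that rocks, then push that cover fully open so that it stands upright by itself. Do not pick up or push about any of the loose parts lying on the bench and the duct.

Things in the scene. Friction and masses are not known exactly. Their poses are not given: they have to be found in the camera images.
- duct: grey power duct fixed on the bench, 540 mm long (y), 170 mm deep (x), 70 mm high. Origin on the bench under the middle of the row of covers; x points across it away from the robot, y along it to the robot's left. Four bays, y = -156, -52, 52, 156 mm, with 4 mm ribs between. A 10 mm rim before the covers and a 50 mm rail behind them are level with them.
- cover1 (a point): top centre of the cover in bay 1 of the duct (bays counted from the robot's right), 70 mm above the bench; axes as the duct's. Every cover is an identical flush aluminium plate 105 mm (x) by 96 mm (y), 3 mm thick, gaps 2 mm. Three are fixed on a stiff gasket and give about 1 mm at 9 N; one, in any bay, tilts (see cover_tilt).
- cover2 (a point): top centre of the cover in bay 2 of the duct (bays counted from the robot's right), 70 mm above the bench; axes as the duct's. Every cover has a ribbed black rubber press strip, 14 mm (x) by 70 mm (y), near its far edge, centred 34.5 mm beyond this point (+x).
- cover3 (a point): top centre of the cover in bay 3 of the duct (bays counted from the robot's right), 70 mm above the bench; axes as the duct's. The pin of the tilting cover runs along y, 7.5 mm beyond this point (+x) and 4 mm below the top: 45 mm of the cover lies beyond the pin, 60 mm on the robot's side.
- cover4 (a point): top centre of the cover in bay 4 of the duct (bays counted from the robot's right), 70 mm above the bench; axes as the duct's. The bay under the tilting cover is hollow: a twin outlet, top 33 mm above the bench, under the near half; nothing under the far half down to 7 mm above the bench.
- cover_tilt (a joint): angle (rad) of the tilting cover: 0 flush, 1.66 upright on its stop. Pressed on its strip it sinks there and its robot-side edge rises; pressed on the robot's side of the pin it does not give. Hinge friction keeps any angle; turning takes 0.02 to 0.04 N m (1 to 4 N on the strip). From 50 degrees up the raised edge can be pushed over from the robot's side; at less it may jam.
- socket_large: loose steel hexagon-drive socket, 33 mm diameter, 42 mm high, standing on the duct's rear rail; origin under its centre. Leave it.
- socket_small: loose steel socket, 25 mm diameter, 36 mm high, standing on the duct's rear rail; origin under its centre. Leave it.
- pulley: loose green and dark pulley lying flat on the bench in front of the duct, 92 mm diameter, 32 mm high; origin under its centre. Leave it.
- gear: loose dark steel gear lying flat in front of the duct, 88 mm diameter, 28 mm high; origin under its centre. Leave it.
- screwdriver: loose screwdriver with a red handle, 200 mm long, lying on the bench to the robot's left, along its own x; origin under the joint of handle and blade. Leave it.
- grease_jar: loose jar, 68 mm diameter, 75 mm high, standing to the right of the duct; origin under its centre. Leave it.
- bearing_block: loose bearing block, foot 50 x 120 mm, 66 mm high, to the left of the duct; origin under its centre. Leave it.

How it is judged:
On the way:
1. the tilting cover rocks under a press (value of joint cover_tilt above 0.12 rad and contact force between the fingers and anything else above 0.3 N).
At the end, for the whole second after the job is handed in: the tilting cover stands open at 80 degrees or more (stop at 95) and is at rest, let go; every loose part is within 20 mm of where it began (value of joint cover_tilt above 1.4 rad and velocity of joint cover_tilt between -0.05 and 0.05 rad/s and distance of each of socket_large, socket_small, pulley, gear, screwdriver, grease_jar, bearing_block from where it was at the start of the episode below 0.02 m); the robot touches nothing.
It fails at once if a loose part is picked up, knocked or pushed more than 20 mm (distance of any of socket_large, socket_small, pulley, gear, screwdriver, grease_jar, bearing_block from where it was at the start of the episode above 0.02 m).
It fails at once if the fingers press on anything with more than 60 N (contact force between the fingers and anything else above 60 N).
It fails at once if the rest of the arm bumps anything with more than 60 N (contact force between the arm and anything else above 60 N).
It also fails if it takes over 58 s, if anything falls off the work surface, if the arm or the gripper's body presses on something with over 40 N, if the wrist force passes 120 N, or if a joint passes its speed limit or range.

## Robot

A 6-joint arm with a two-finger parallel gripper is mounted at the origin on the work surface. World frame = base frame: x ahead of the robot, y to its left, z up, the work surface at z = 0. Lengths are in m, angles in rad, forces in N, time in s.
With the tool pointing down it reaches from about 0.425 to 1.125 m from the base axis. Payload 14.9 kg.
Tool frame: the origin (TCP) lies on the centre line of the jaws, within the pads' length; the fingertips stand 25 mm ahead of it and the grasp point (between the pads) lies 6 mm ahead of it; z points along the fingers, y is the direction in which the jaws open and shut (so a half turn about z gives the same grasp; the last joint's range is limited). The gripper opens to 91 mm and grips with 3 to 60 N. Pads are 32 mm wide; open, the fingers measure 118 mm over their backs; the gripper's body (76 mm by 178 mm) begins 60 mm behind the grasp point.
Start: joints at [-1.309, 0.379, 1.734, -0, 1.028, -0.033], TCP at [0.203, -0.67, 0.239] pointing down, gripper open.
Joint ranges: [-2.77, 2.77], [-0.74, 2.19], [0, 2.66], [-1.06, 4.2], [0.31, 2.87], [-3.08, 3.08]. Speed limits (rad/s): [1.89, 1.89, 2.39, 3.14, 3.14, 3.14].

## Interface

Orientations are given as a rotation vector (axis times angle).
In Python, from workcell import get_state, snapshot, camera_model, job gives the robot as it stands. The module is installed in compiled form; this text tells all that it offers.
- The arm moves only by the shell command python3 -m handwheel 'ROWS'. ROWS is a JSON object of lists of equal length, an entry for each row: "linear": the shift along the tool's x, y, z in units of 0.2 m (1.0 is 0.2 m), a list of three; "rotation": the turn, a rotation vector about the tool's x, y, z in units of 90 degrees (1.0 is 90 degrees), a list of three; "gripper": the opening, from -1 (shut) to 1 (fully open). In form: {"linear": [[dx, dy, dz], ...], "rotation": [[rx, ry, rz], ...], "gripper": [gripper, ...]}. A call has 1 to 20 rows; each row shifts and turns the commanded pose from where the row before left it, along the tool's axes as they then stand; what a row does not reach is not made up. A row lasts 1/10 s, in which the tool goes at most 50 mm and 8.59 degrees, less where a joint would pass 70% of its speed; a pose out of reach is approached as far as the arm can. A call with a number of a shift or a turn outside -1 to 1 is refused whole. A call with a gripper value outside its range is refused whole. The fingers move at their own pace and stop on an object; the grip force is fixed at half the most. Time passes only in rows, so rows that do not move let the fingers close. It gives the time, the measured TCP pose, the force and the opening at its end, in the units of the state.
- get_state(): the state, without advancing time (a new reading comes with each control period).
- snapshot(name): name is "scene" or "top" or "wrist"; returns the picture (420x560x3 uint8, red, green, blue); there is no depth.
- camera_model(name): a dict with "intrinsics" (3x3 intrinsics, pixels), "R" (3x3) and "t" (3): a world point X has camera coordinates R X + t. Camera axes: x right, y down, z forward; pixel columns grow to the right and rows downward; lengths in m; the calibration is good to about 2 mm. The wrist camera is an equidistant fisheye: a pixel r from the principal point sees the ray r / f radians off the axis. A picture is of the moment at which its call begins: read the wrist's pose just before it. camera_model takes no time and is no camera call; for the wrist camera it gives the pose at the moment of the call.
- job.close_job(): hands the job in, once; it reports no verdict.
The state is a dict: "time_s": time; "qpos": joint angles; "dq": joint speeds; "tau": joint torques, N m; "position": TCP position; "ee_rot": TCP orientation; "force": force on the tool from outside, world axes, zero at the start; "wrist_torque": the same for the moment, N m; "grip_width": opening from 0.0 (shut) to 1.0 (fully open).
Only numpy, scipy, OpenCV 4.12 (cv2) and the standard library are available. Lean on these libraries where they do the work, as an engineer would, in place of code of your own. Each camera call takes 0.05 s, during which the arm holds its last target.

## Working session

There is one attempt and no reset: what is moved stays moved. The work goes in short steps, Python scripts to look and compute and a shell command to move; the robot and the scene stay as the last step left them, time stands still between calls to the robot, and variables do not carry over. Pictures are saved under pics/ and viewed, and the job is handed in when it is done.

```bash
mkdir -p pics; python3 - <<'E'
from workcell import get_state, snapshot, camera_model
import cv2
s=get_state(); print(s)
for n in ("scene","top"):
    im=snapshot(n); cv2.imwrite(f"pics/{n}0.png",im[:,:,::-1]); m=camera_model(n); print(n,m)
E
```

```text
{'time_s': 0.0, 'qpos': array([-1.30928315e+00,  3.79402092e-01,  1.73478994e+00, -1.73115160e-05,
        1.02845478e+00, -3.33253417e-02]), 'dq': array([ 0.00060517,  0.00031717,  0.00076874,  0.00023029,  0.00046772,
       -0.00053282]), 'tau': array([-2.69134573e-03, -7.63719821e+01, -4.34364867e+01,  6.50121295e-02,
        4.24323196e-02, -9.47686635e-05]), 'position': array([ 0.20328954, -0.66944983,  0.23828822]), 'ee_rot': array([-3.10648086e+00, -4.61315887e-01,  2.11576154e-04]), 'force': array([-0.924838  ,  0.4667843 ,  0.43191963]), 'wrist_torque': array([0.01894931, 0.00912456, 0.00168606]), 'grip_width': 1.0001762192089283}
scene {'intrinsics': array([[391.56609839,   0.        , 273.2536203 ],
       [  0.        , 391.56609839, 212.0317594 ],
       [  0.        ,   0.        ,   1.        ]]), 'R': array([[-0.89748024,  0.44093721, -0.01017853],
       [ 0.36119564,  0.72153936, -0.59069338],
       [-0.25311447, -0.53381207, -0.80683191]]), 't': array([ 0.48823326, -0.13424166,  1.14162458])}
top {'intrinsics': array([[546.49428069,   0.        , 279.92289626],
       [  0.        , 546.49428069, 205.07535397],
       [  0.        ,   0.        ,   1.        ]]), 'R': array([[-0.01154263, -0.99974133, -0.01959694],
       [-0.99794461,  0.0127529 , -0.06280066],
       [ 0.06303433,  0.01883178, -0.99783367]]), 't': array([0.00651877, 0.5178446 , 1.35059929])}
```

View pics/scene0.png

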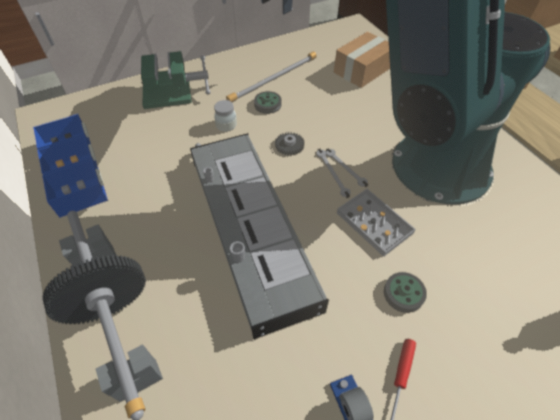

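View pics/top0.png

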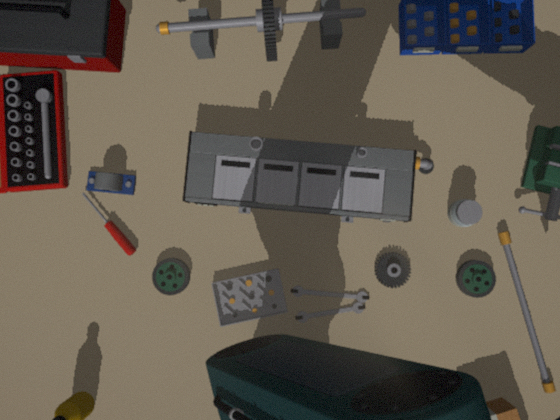

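```bash
python3 - <<'E'
import cv2
im=cv2.imread("pics/top0.png")[120:230,175:435]
cv2.imwrite("pics/top0c.png",cv2.resize(im,None,fx=3,fy=3,interpolation=cv2.INTER_CUBIC))
E
```

```text
(no output)
```

View pics/top0c.png

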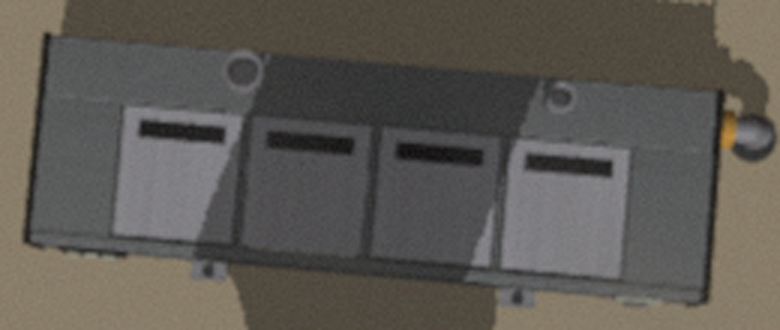

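```bash
cat > h.py <<'E'
import numpy as np
from workcell import *
def px2w(m,u,v,z):
    K,R,t=m["intrinsics"],m["R"],m["t"]
    d=R.T@np.linalg.inv(K)@np.array([u,v,1.]); c=-R.T@t
    return c+d*(z-c[2])/d[2]
E
python3 - <<'E'
from h import *
m=camera_model("top")
f=lambda a,b:(a/3+175-.33,b/3+120-.33)
for n,p,z in [("s4",(182,132),.07),("s3",(310,143),.07),("s2",(440,154),.07),("s1",(569,166),.07),
 ("c4nl",(112,235),.07),("c1nr",(620,277),.07),("c4fl",(124,108),.07),("c1fr",(630,148),.07),("LS",(244,70),.112),("ss",(562,97),.106),("ductFL",(48,36),.07),("ductFR",(722,92),.07)]:
    print(n,px2w(m,*f(*p),z).round(4))
s=[px2w(m,*f(*p),.07) for p in [(569,166),(182,132)]]
d=s[1]-s[0]; print("yaw",np.degrees(np.arctan2(-d[0],d[1])),np.linalg.norm(d))
print(px2w(m,466,213,.07), px2w(m,392,268,.02))
from scipy.spatial.transform import Rotation as Ro
print(Ro.from_rotvec(get_state()["ee_rot"]).as_matrix().round(3))
E
```

```text
s4 [0.6162 0.1059 0.07  ]
s3 [0.6058 0.0028 0.07  ]
s2 [ 0.5954 -0.1015  0.07  ]
s1 [ 0.5843 -0.2046  0.07  ]
c4nl [0.5337 0.1628 0.07  ]
c1nr [ 0.4948 -0.2432  0.07  ]
c4fl [0.6364 0.1527 0.07  ]
c1fr [ 0.5982 -0.2536  0.07  ]
LS [0.6584 0.0528 0.112 ]
ss [ 0.6344 -0.1954  0.106 ]
ductFL [0.6961 0.2142 0.07  ]
ductFR [ 0.6423 -0.3282  0.07  ]
yaw -5.860097398566055 0.3120906539568524
[ 0.48988997 -0.44437344  0.07      ] [ 0.35860358 -0.27455205  0.02      ]
[[ 0.957  0.291 -0.   ]
 [ 0.291 -0.957  0.001]
 [ 0.    -0.001 -1.   ]]
```

```bash
python3 -m handwheel '{"linear":[[0,0,0],[0,0,0],[0,0,0],[0.097,-0.148,0.029],[0.097,-0.148,0.029],[0.097,-0.148,0.029],[0.097,-0.148,0.029],[0.097,-0.148,0.029],[0.097,-0.148,0.029],[0.097,-0.148,0.029],[0.097,-0.148,0.029],[0.097,-0.148,0.029],[0.097,-0.148,0.029],[0.097,-0.148,0.029],[0.097,-0.148,0.029],[0.097,-0.148,0.029],[0.097,-0.148,0.029],[0.097,-0.148,0.029],[0.097,-0.148,0.029],[0.097,-0.148,0.029]],"rotation":[[0,0,0.085],[0,0,0.085],[0,0,0.084],[0,0,0],[0,0,0],[0,0,0],[0,0,0],[0,0,0],[0,0,0],[0,0,0],[0,0,0],[0,0,0],[0,0,0],[0,0,0],[0,0,0],[0,0,0],[0,0,0],[0,0,0],[0,0,0],[0,0,0]],"gripper":[-1,-1,-1,-1,-1,-1,-1,-1,-1,-1,-1,-1,-1,-1,-1,-1,-1,-1,-1,-1]}'
cat > w.py <<'E'
import sys
from h import *
from scipy.spatial.transform import Rotation as Ro
s=get_state();p=s["position"]
R=Ro.from_rotvec(s["ee_rot"]).as_matrix()
S1=np.array([.5843,-.2046,.07]);a=np.radians(-5.86)
X=np.array([np.cos(a),np.sin(a),0]);Y=np.array([-np.sin(a),np.cos(a),0])
print("t",s["time_s"],"p",p.round(4),"yaw",np.degrees(np.arctan2(R[1,0],R[0,0])).round(2),"z",R[:,2].round(3),"F",s["force"].round(2),"grip",round(s["grip_width"],3))
d=p-S1; print("rel strip1 duct x,y mm",1e3*d@X,1e3*d@Y,"tip above top",1e3*(p[2]-.095))
E
python3 w.py
```

```text
time_s: 2.1
position: [0.5844, -0.2023, 0.1399]
ee_rot: [-3.137, 0.164, 0.001]
force: [0.6, -1.0, -0.0]
grip_width: 0.006
t 2.1 p [ 0.5844 -0.2023  0.1399] yaw -5.97 z [-0.  0. -1.] F [ 0.57 -1.02 -0.03] grip 0.006
rel strip1 duct x,y mm -0.16231278927877565 2.2935527647509146 tip above top 44.9081975173235
```

```bash
python3 -m handwheel '{"linear":[[-0.01,0.01,0.07],[0,0,0.07],[0,0,0.03],[0,0,0.01],[0,0,0]],"rotation":[[0,0,0],[0,0,0],[0,0,0],[0,0,0],[0,0,0]],"gripper":[-1,-1,-1,-1,-1]}'
python3 - <<'E'
from h import *
import cv2
cv2.imwrite("pics/w1.png",snapshot("wrist")[:,:,::-1])
cv2.imwrite("pics/s1.png",cv2.resize(snapshot("scene")[110:350,160:360],None,fx=2.5,fy=2.5,interpolation=2)[:,:,::-1])
E
python3 w.py
```

```text
time_s: 2.6
position: [0.5811, -0.2061, 0.1041]
ee_rot: [-3.137, 0.165, 0.001]
force: [-0.1, -1.0, 0.0]
grip_width: 0.005
t 2.7 p [ 0.5816 -0.206   0.1048] yaw -6.01 z [ 0.001 -0.    -1.   ] F [-0.03 -0.3   0.56] grip 0.005
rel strip1 duct x,y mm -2.582869075729547 -1.6570433027538354 tip above top 9.774651687391112
```

View pics/w1.png

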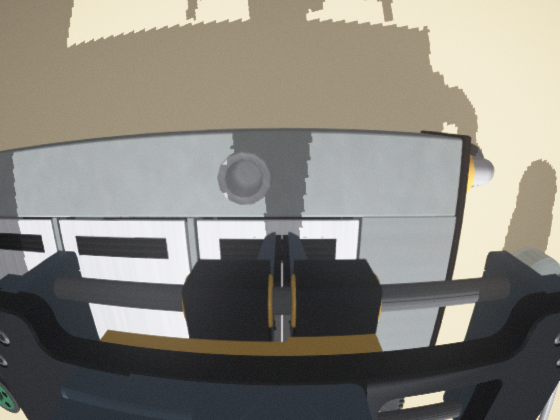

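View pics/s1.png

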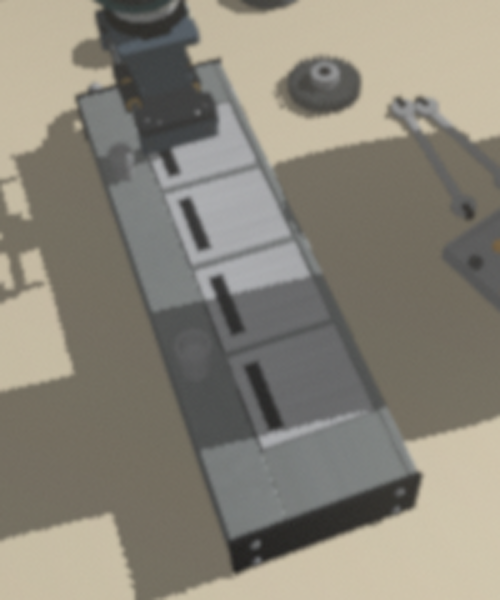

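The wrist view shows the shut fingertips (~(282,245)) over the middle of cover 1's strip (220–336, 247). I'll press gently.

```bash
python3 -m handwheel '{"linear":[[0,0,0.03],[0,0,0.01],[0,0,0]],"rotation":[[0,0,0],[0,0,0],[0,0,0]],"gripper":[-1,-1,-1]}'; python3 w.py
python3 -m handwheel '{"linear":[[0,0,0.01],[0,0,0]],"rotation":[[0,0,0],[0,0,0]],"gripper":[-1,-1]}'; python3 w.py
```

```text
time_s: 3.0
position: [0.5813, -0.2054, 0.096]
ee_rot: [-3.137, 0.164, 0.001]
force: [-0.6, -0.1, -0.3]
grip_width: 0.005
t 3.0 p [ 0.5813 -0.2054  0.096 ] yaw -5.97 z [-0.  0. -1.] F [-0.61 -0.14 -0.27] grip 0.005
rel strip1 duct x,y mm -2.8835079738345835 -1.07489471253757 tip above top 0.9876144223966987
time_s: 3.2
position: [0.5816, -0.2055, 0.0945]
ee_rot: [3.137, -0.164, 0.0]
force: [-1.6, 0.8, 5.5]
grip_width: 0.001
t 3.2 p [ 0.5816 -0.2055  0.0945] yaw -5.97 z [ 0. -0. -1.] F [-1.55  0.82  5.5 ] grip 0.001
rel strip1 duct x,y mm -2.5530585787702913 -1.1446580608369739 tip above top -0.5039550847625585
```

```bash
python3 -m handwheel '{"linear":[[0,0,0.005],[0,0,0]],"rotation":[[0,0,0],[0,0,0]],"gripper":[-1,-1]}'; python3 w.py
python3 -m handwheel '{"linear":[[0,0,0.005],[0,0,0]],"rotation":[[0,0,0],[0,0,0]],"gripper":[-1,-1]}'; python3 w.py
```

```text
time_s: 3.4
position: [0.5817, -0.2055, 0.0939]
ee_rot: [3.137, -0.163, 0.0]
force: [-5.0, 0.9, 10.2]
grip_width: 0.005
t 3.4 p [ 0.5817 -0.2055  0.0939] yaw -5.97 z [ 0. -0. -1.] F [-4.99  0.9  10.23] grip 0.005
rel strip1 duct x,y mm -2.527170303424373 -1.1417628461403613 tip above top -1.1168663100332572
time_s: 3.6
position: [0.5817, -0.2055, 0.0932]
ee_rot: [3.137, -0.163, -0.0]
force: [-6.6, 2.2, 16.2]
grip_width: 0.005
t 3.6 p [ 0.5817 -0.2055  0.0932] yaw -5.96 z [-0. -0. -1.] F [-6.6   2.15 16.16] grip 0.005
rel strip1 duct x,y mm -2.489216393325346 -1.13945536664276 tip above top -1.7862766314307166
```

Cover 1 is fixed (about 9 N/mm). On to cover 2.

```bash
python3 -m handwheel '{"linear":[[0,0,-0.05],[0,-0.13,0],[0,-0.13,0],[0,-0.13,0],[0,-0.13,0],[0,0,0],[0,0,0.035],[0,0,0.015],[0,0,0]],"rotation":[[0,0,0],[0,0,0],[0,0,0],[0,0,0],[0,0,0],[0,0,0],[0,0,0],[0,0,0],[0,0,0]],"gripper":[-1,-1,-1,-1,-1,-1,-1,-1,-1]}'; python3 w.py
```

```text
time_s: 4.5
position: [0.5929, -0.1023, 0.0928]
ee_rot: [-3.136, 0.166, -0.001]
force: [-3.6, 10.3, 19.8]
grip_width: 0.005
t 4.5 p [ 0.5929 -0.1023  0.0928] yaw -6.04 z [ 0.     0.001 -1.   ] F [-3.56 10.29 19.83] grip 0.005
rel strip1 duct x,y mm -1.9419033412354945 102.67141640864375 tip above top -2.173175030198857
```

Cover 2 is fixed too (20 N at 2 mm). Cover 3, a little less deep.

```bash
python3 -m handwheel '{"linear":[[0,0,-0.05],[0,-0.13,0],[0,-0.13,0],[0,-0.13,0],[0,-0.13,0],[0,0,0],[0,0,0.035],[0,0,0.01],[0,0,0]],"rotation":[[0,0,0],[0,0,0],[0,0,0],[0,0,0],[0,0,0],[0,0,0],[0,0,0],[0,0,0],[0,0,0]],"gripper":[-1,-1,-1,-1,-1,-1,-1,-1,-1]}'; python3 w.py
```

```text
time_s: 5.4
position: [0.6033, 0.0005, 0.093]
ee_rot: [3.137, -0.165, 0.0]
force: [0.8, -1.0, 0.7]
grip_width: 0.003
t 5.4 p [6.033e-01 5.000e-04 9.300e-02] yaw -6.04 z [ 0. -0. -1.] F [ 0.77 -1.02  0.66] grip 0.003
rel strip1 duct x,y mm -2.013546794441704 205.94144238058368 tip above top -1.9985834565880711
```

Cover 3 gives with almost no force at −2 mm, so it rocks. Pressing on in small rows.

```bash
python3 -m handwheel '{"linear":[[0,0,0.01],[0,0,0.01],[0,0,0.01],[0,0,0]],"rotation":[[0,0,0],[0,0,0],[0,0,0],[0,0,0]],"gripper":[-1,-1,-1,-1]}'; python3 w.py
python3 - <<'E'
from h import *
import cv2
cv2.imwrite("pics/w2.png",snapshot("wrist")[:,:,::-1])
cv2.imwrite("pics/s2.png",cv2.resize(snapshot("scene")[110:350,160:360],None,fx=2.5,fy=2.5,interpolation=2)[:,:,::-1])
E
```

```text
time_s: 5.8
position: [0.6029, 0.0013, 0.0869]
ee_rot: [3.137, -0.164, -0.001]
force: [1.1, -3.4, 1.8]
grip_width: 0.001
t 5.8 p [0.6029 0.0013 0.0869] yaw -5.97 z [-0.001 -0.    -1.   ] F [ 1.1  -3.35  1.84] grip 0.001
rel strip1 duct x,y mm -2.5398182234969373 206.68718055877574 tip above top -8.061440394570921
```

View pics/w2.png

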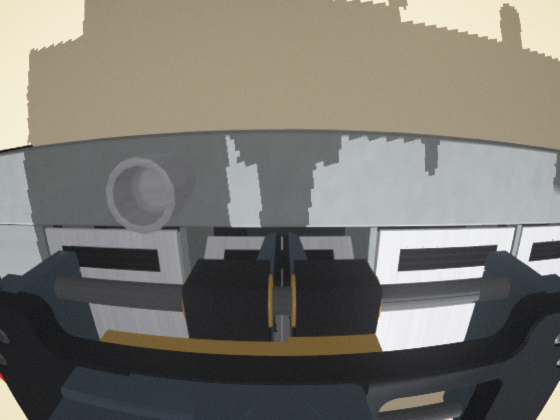

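View pics/s2.png

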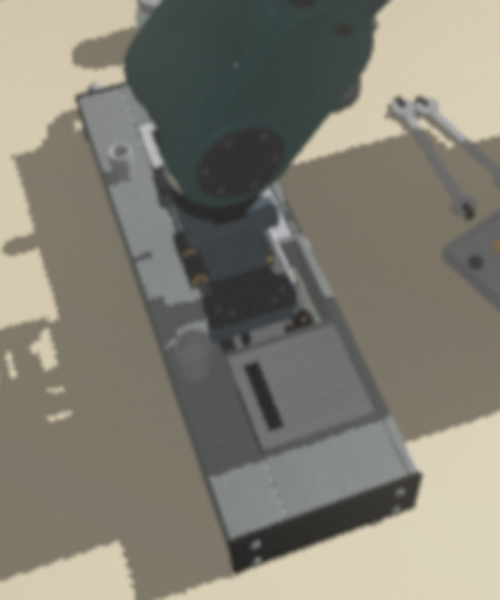

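The scene crop shows cover 3's near edge raised (outlet showing at (300,320)), and the far side sunk in the wrist view (282,235). I'll press to about 16 mm below, then draw toward the robot to swing it upright.

```bash
python3 -m handwheel '{"linear":[[0,0,0.01],[0,0,0.01],[0,0,0.01],[0,0,0.01],[0,0,0]],"rotation":[[0,0,0],[0,0,0],[0,0,0],[0,0,0],[0,0,0]],"gripper":[-1,-1,-1,-1,-1]}'; python3 w.py
python3 -m handwheel '{"linear":[[-0.01,0,0],[-0.005,0,0],[0,0,0]],"rotation":[[0,0,0],[0,0,0],[0,0,0]],"gripper":[-1,-1,-1]}'; python3 w.py
```

```text
time_s: 6.4
position: [0.6029, 0.0015, 0.0789]
ee_rot: [-3.137, 0.164, 0.001]
force: [0.5, 0.3, 0.5]
grip_width: 0.004
t 6.4 p [0.6029 0.0015 0.0789] yaw -5.97 z [-0.001  0.    -1.   ] F [0.47 0.28 0.51] grip 0.004
rel strip1 duct x,y mm -2.5816563073683247 206.93191074023494 tip above top -16.106599450610272
time_s: 6.7
position: [0.6, 0.0018, 0.0793]
ee_rot: [-3.137, 0.164, -0.0]
force: [2.2, -0.3, -1.8]
grip_width: 0.003
t 6.7 p [0.6    0.0018 0.0793] yaw -5.97 z [ 0.  0. -1.] F [ 2.17 -0.25 -1.77] grip 0.003
rel strip1 duct x,y mm -5.41022382149546 206.90185889774327 tip above top -15.691932582756044
```

```bash
python3 -m handwheel '{"linear":[[-0.005,0,0],[0,0,0]],"rotation":[[0,0,0],[0,0,0]],"gripper":[-1,-1]}'; python3 w.py
python3 -m handwheel '{"linear":[[-0.003,0,0],[0,0,0]],"rotation":[[0,0,0],[0,0,0]],"gripper":[-1,-1]}'; python3 w.py
```

```text
time_s: 6.9
position: [0.6, 0.0018, 0.0795]
ee_rot: [3.137, -0.164, 0.003]
force: [7.3, -1.0, -5.4]
grip_width: 0.006
t 6.9 p [0.6    0.0018 0.0795] yaw -5.97 z [ 0.002 -0.    -1.   ] F [ 7.27 -0.97 -5.44] grip 0.006
rel strip1 duct x,y mm -5.494302287090275 206.9041804185899 tip above top -15.463867314874188
time_s: 7.1
position: [0.5999, 0.0018, 0.0796]
ee_rot: [3.137, -0.164, 0.005]
force: [10.5, -0.7, -8.9]
grip_width: 0.007
t 7.1 p [0.5999 0.0018 0.0796] yaw -5.97 z [ 0.003 -0.    -1.   ] F [10.52 -0.74 -8.94] grip 0.007
rel strip1 duct x,y mm -5.591475041835604 206.91056788546734 tip above top -15.418381505978559
```

The resistance is rising (10 N), so the plate is probably flush against the finger face. Back off, lift clear and look.

```bash
python3 -m handwheel '{"linear":[[0.01,0,0],[0.02,0,0],[0,0,0]],"rotation":[[0,0,0],[0,0,0],[0,0,0]],"gripper":[-1,-1,-1]}'; python3 w.py
python3 -m handwheel '{"linear":[[0,0,-0.05],[0,0,-0.1],[0,0,-0.2],[0,0,-0.2],[0,0,0]],"rotation":[[0,0,0],[0,0,0],[0,0,0],[0,0,0],[0,0,0]],"gripper":[-1,-1,-1,-1,-1]}'; python3 w.py
python3 - <<'E'
from h import *
import cv2
cv2.imwrite("pics/w3.png",snapshot("wrist")[:,:,::-1])
cv2.imwrite("pics/s3.png",cv2.resize(snapshot("scene")[110:350,160:360],None,fx=2.5,fy=2.5,interpolation=2)[:,:,::-1])
E
```

```text
time_s: 7.4
position: [0.6047, 0.0013, 0.0793]
ee_rot: [-3.137, 0.164, 0.001]
force: [-0.1, 0.3, 0.1]
grip_width: 0.003
t 7.4 p [0.6047 0.0013 0.0793] yaw -5.97 z [-0.  0. -1.] F [-0.1   0.27  0.13] grip 0.003
rel strip1 duct x,y mm -0.6951668479967509 206.90045337426608 tip above top -15.665727385199391
time_s: 7.9
position: [0.6071, 0.0013, 0.1953]
ee_rot: [-3.137, 0.163, -0.012]
force: [0.1, -0.9, -0.6]
grip_width: 0.003
t 7.9 p [0.6071 0.0013 0.1953] yaw -5.96 z [ 0.008 -0.    -1.   ] F [ 0.13 -0.92 -0.6 ] grip 0.003
rel strip1 duct x,y mm 1.6683138557239472 207.1288829207576 tip above top 100.26853233770636
```

View pics/w3.png

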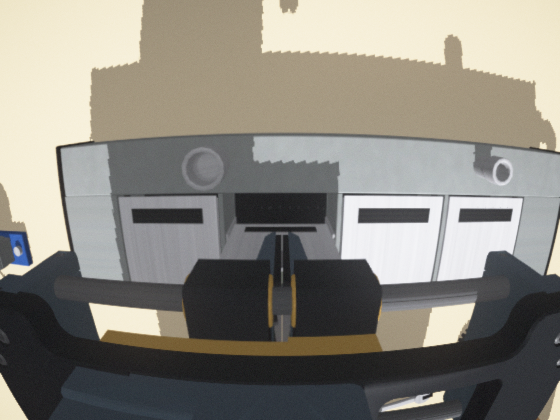

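View pics/s3.png

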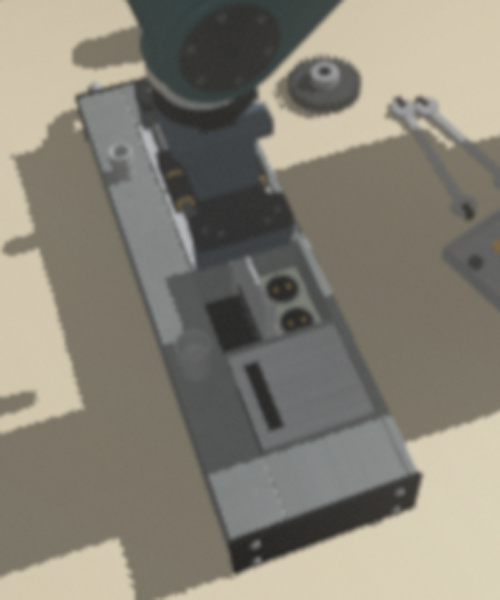

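The scene crop shows cover 3 up, with the sockets at (285,300) exposed. Its exact angle is unclear, so I'll finish with a light push on the raised edge from the robot's side until it meets the stop.

```bash
python3 -m handwheel '{"linear":[[-0.15,0,0],[-0.15,0,0],[-0.12,0,0],[0,0,0],[0,0,0]],"rotation":[[0,0,0],[0,0,0],[0,0,0],[0,0,0],[0,0,0]],"gripper":[-1,-1,-1,-1,-1]}'; python3 w.py
python3 -m handwheel '{"linear":[[0,0,0.15],[0,0,0.12],[0,0,0.055],[0,0,0],[0,0,0]],"rotation":[[0,0,0],[0,0,0],[0,0,0],[0,0,0],[0,0,0]],"gripper":[-1,-1,-1,-1,-1]}'; python3 w.py
python3 - <<'E'
from h import *
import cv2
cv2.imwrite("pics/w4.png",snapshot("wrist")[:,:,::-1])
E
```

```text
time_s: 8.5
position: [0.5208, 0.0101, 0.1889]
ee_rot: [3.137, -0.163, -0.001]
force: [0.4, 0.8, -0.0]
grip_width: 0.006
t 8.5 p [0.5208 0.0101 0.1889] yaw -5.97 z [-0.001  0.    -1.   ] F [ 0.38  0.82 -0.02] grip 0.006
rel strip1 duct x,y mm -85.09448280847501 207.05278366824217 tip above top 93.86075787615081
time_s: 9.0
position: [0.5217, 0.01, 0.1247]
ee_rot: [-3.137, 0.164, -0.0]
force: [0.9, 0.1, 0.8]
grip_width: 0.005
t 9.0 p [0.5217 0.01   0.1247] yaw -5.97 z [ 0. -0. -1.] F [0.94 0.09 0.79] grip 0.005
rel strip1 duct x,y mm -84.19115358597024 207.06126940313487 tip above top 29.746507343555898
```

View pics/w4.png

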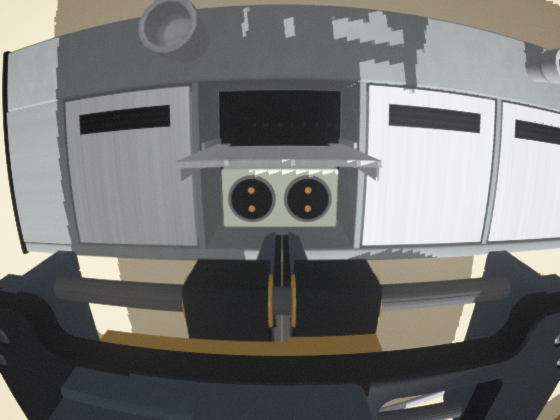

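The wrist view shows the cover nearly upright (raised edge along (180–380, 162)), with the fingers on the robot's side at (282,245). Pushing forward.

```bash
python3 -m handwheel '{"linear":[[0.06,0,0],[0.06,0,0],[0.03,0,0],[0.02,0,0],[0.01,0,0],[0.01,0,0],[0,0,0]],"rotation":[[0,0,0],[0,0,0],[0,0,0],[0,0,0],[0,0,0],[0,0,0],[0,0,0]],"gripper":[-1,-1,-1,-1,-1,-1,-1]}'; python3 w.py
python3 -m handwheel '{"linear":[[0.01,0,0],[0.005,0,0],[0,0,0]],"rotation":[[0,0,0],[0,0,0],[0,0,0]],"gripper":[-1,-1,-1]}'; python3 w.py
```

```text
time_s: 9.75
position: [0.5588, 0.0061, 0.1243]
ee_rot: [3.137, -0.164, -0.0]
force: [0.4, 0.1, -0.1]
grip_width: 0.005
t 9.75 p [0.5588 0.0061 0.1243] yaw -5.97 z [-0.  0. -1.] F [ 0.38  0.14 -0.1 ] grip 0.005
rel strip1 duct x,y mm -46.84896923737136 206.98285218040374 tip above top 29.302536992947964
time_s: 10.05
position: [0.5618, 0.0058, 0.1243]
ee_rot: [-3.137, 0.164, 0.0]
force: [0.2, -0.3, -0.0]
grip_width: 0.005
t 10.05 p [0.5618 0.0058 0.1243] yaw -5.97 z [-0.  0. -1.] F [ 0.18 -0.26 -0.04] grip 0.005
rel strip1 duct x,y mm -43.86085071137699 206.97225321349563 tip above top 29.32955281884124
```

```bash
python3 -m handwheel '{"linear":[[0.005,0,0],[0.005,0,0],[0,0,0]],"rotation":[[0,0,0],[0,0,0],[0,0,0]],"gripper":[-1,-1,-1]}'; python3 w.py
python3 -m handwheel '{"linear":[[0.005,0,0],[0.005,0,0],[0,0,0]],"rotation":[[0,0,0],[0,0,0],[0,0,0]],"gripper":[-1,-1,-1]}'; python3 w.py
python3 -m handwheel '{"linear":[[0.005,0,0],[0,0,0]],"rotation":[[0,0,0],[0,0,0]],"gripper":[-1,-1]}'; python3 w.py
```

```text
time_s: 10.35
position: [0.5638, 0.0055, 0.1243]
ee_rot: [-3.137, 0.164, 0.0]
force: [0.3, -0.7, -0.0]
grip_width: 0.004
t 10.35 p [0.5638 0.0055 0.1243] yaw -5.97 z [-0.  0. -1.] F [ 0.34 -0.68 -0.04] grip 0.004
rel strip1 duct x,y mm -41.822555484046795 206.94761878458155 tip above top 29.31117962780071
time_s: 10.65
position: [0.5654, 0.0054, 0.1242]
ee_rot: [-3.137, 0.164, 0.001]
force: [-2.8, 0.6, 0.8]
grip_width: 0.001
t 10.65 p [0.5654 0.0054 0.1242] yaw -5.97 z [-0.001  0.    -1.   ] F [-2.77  0.57  0.79] grip 0.001
rel strip1 duct x,y mm -40.1942461773698 206.9618614250943 tip above top 29.207337488971945
time_s: 10.85
position: [0.5657, 0.0054, 0.1241]
ee_rot: [-3.137, 0.164, 0.004]
force: [-9.1, 1.0, 5.1]
grip_width: 0.004
t 10.85 p [0.5657 0.0054 0.1241] yaw -5.97 z [-0.003  0.    -1.   ] F [-9.05  0.96  5.06] grip 0.004
rel strip1 duct x,y mm -39.952548425746954 206.96315650080933 tip above top 29.08042737308865
```

It meets a firm stop (9 N) with the finger front about 3 mm beyond the pin, as expected at 95°. Backing off and checking.

```bash
python3 -m handwheel '{"linear":[[-0.03,0,0],[-0.1,0,0],[-0.15,0,0],[0,0,-0.2],[0,0,-0.2],[0,-0.15,-0.2],[-0.1,-0.2,0],[-0.1,-0.2,0],[-0.1,-0.2,0],[0,-0.2,0],[0,0,0],[0,0,0],[0,0,0]],"rotation":[[0,0,0],[0,0,0],[0,0,0],[0,0,0],[0,0,0],[0,0,0],[0,0,0],[0,0,0],[0,0,0],[0,0,0],[0,0,0],[0,0,0],[0,0,0]],"gripper":[-1,-1,-1,-1,-1,-1,-1,-1,-1,-1,-1,-1,-1]}'; python3 w.py
python3 - <<'E'
from h import *
import cv2
cv2.imwrite("pics/s5.png",snapshot("scene")[:,:,::-1])
im=cv2.imread("pics/s5.png");cv2.imwrite("pics/s5c.png",cv2.resize(im[110:350,160:360],None,fx=2.5,fy=2.5,interpolation=2))
cv2.imwrite("pics/t5.png",snapshot("top")[:,:,::-1])
E
```

```text
time_s: 12.15
position: [0.4711, 0.2057, 0.2443]
ee_rot: [3.137, -0.164, 0.0]
force: [0.6, -0.3, -1.3]
grip_width: 0.005
t 12.15 p [0.4711 0.2057 0.2443] yaw -5.99 z [ 0. -0. -1.] F [ 0.58 -0.28 -1.3 ] grip 0.005
rel strip1 duct x,y mm -154.4764073270109 396.6005581300766 tip above top 149.26883375213654
```

View pics/s5c.png

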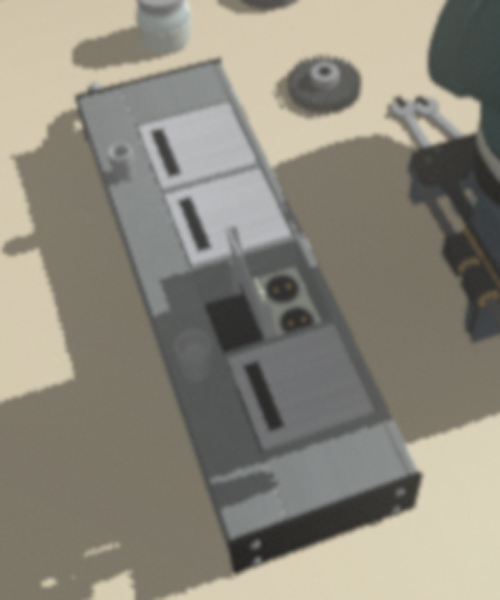

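View pics/t5.png

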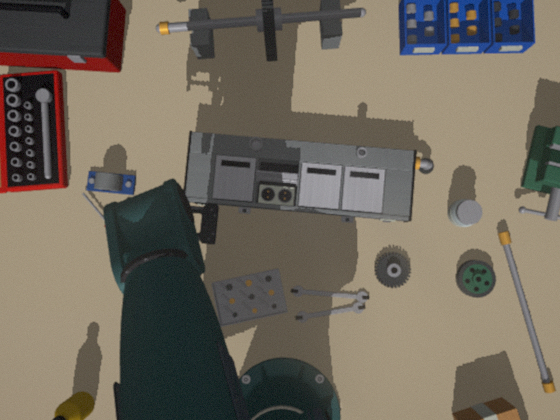

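Cover 3 stands upright and edge-on in both views, with the outlets exposed at about (277,196) in the top view. The sockets at (257,145) and (362,153), the jar, the gear and the pulley are where they began. The arm is clear.

```bash
python3 -c "
from workcell import job
print(job.close_job())"; python3 w.py
```

```text
the job is handed in; nothing more can be done
None
the job is handed in; nothing more can be done
```

I found the tilting cover in bay 3 and pushed it fully open, and it stands upright by itself. I handed the job in at about 12.3 s; the job gives no verdict.

- **Finding it:** I pressed the strips of covers 1, 2 and 3 in turn with shut fingers. Cover 1 held firm at 16 N and cover 2 at 20 N. Cover 3 sank under less than 2 N, so I did not press cover 4.
- **Opening it:** I pressed the far side of cover 3 down about 16 mm and drew it toward the robot. I then pushed the raised edge from the robot's side until it met a firm stop. The reading there was 9 N along the push, about 10 N in all. The finger position matched the 95° stop.
- **Last checks:** After I backed the arm off, both camera views showed cover 3 edge-on upright with the outlets exposed. The sockets, jar and gear looked unmoved. In the last top view the arm hid the screwdriver handle and the left-hand pulley, and the bearing block was in view; the arm only passed well above that area. I had no direct reading of the cover's angle, so 95° is inferred from the contact and the pictures. The highest force I read was about 23 N in all, on cover 2.

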